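# Load a sample tube into the sloped measuring cradle

### The job

Load the sample tube that lies at the foot of the sloped measuring cradle: with the fingertips push it up the gutter, over the sprung roll-back catch and right up against the upper stop, then let it roll back so that it rests on the raised catch. Then push its lidded end so that the tube slides along its own length until its base is flush against the datum cheek, and leave it there, still resting on the catch. Only push it, with light force: do not squeeze or lift the tube, and leave the other things on the bench where they are.

Things in the scene. Friction and masses are not known exactly. Their poses are not given: they have to be found in the camera images.
- gutter: Sloped gutter of the measuring cradle: galvanised sheet channel on a low grey stand, fixed to the bench. Origin: on the deck, mid-width, at the inner face of the toe lip (low end; deck there 34 mm above the bench). x runs up the slope along the deck (10 degrees above level), y across towards the datum cheek, z square off the deck. Guide flanges 12 mm high at y = -94 and +94 mm; toe lip 8 mm high.
- sample_tube: The tube to load: dark slick plastic cylinder, 63 mm diameter, 154 mm long, 0.27 to 0.44 kg, with a pale lid rim at one end. Lies on its side across the gutter against the toe lip, axis along gutter y, rolls freely. Origin: centre of its plain base end (towards the cheek); z runs along the tube from base to lid. The lidded end can be reached above the flange; sliding it takes 1 to 3 N.
- tube_mid (a point): Point on the tube's axis, halfway along (76 mm from the base). On the deck it is 31.3 mm above the deck. Gutter x is about 21 mm at the start on the toe lip, 175.7 mm against the upper stop, and 167.7 mm at rest on the raised catch.
- catch (a joint): Roll-back catch: sprung steel pawl 28 mm wide in a slot in mid-deck, hinged on its downhill side, nose at gutter x = 140 mm, 14 mm above the deck. 0 = fully raised, up to 0.75 rad as it is pressed down (0.6 lets the tube over). The tube pushed uphill presses it down with 1 to 2 N; it springs up behind the tube and stops it rolling back.
- rest_point (a point): Where the middle of the tube's axis line lies when the tube rests on the raised catch: gutter x = 167.7 mm, y = 0, 31.3 mm above the deck.
- stop_face (a point): Point on the face of the upper stop, mid-width, 31.3 mm above the deck. The stop is an upright plate across the whole gutter, face at gutter x = 207 mm, top 50 mm above the deck, with a folded top and rule reaching to x = 227 mm.
- cheek_face (a point): Point on the inner face of the datum cheek beside the resting place, 31.3 mm above the deck: where the centre of the tube's base ends up. The cheek is a dark upright steel plate 6 mm thick on one side of the gutter, face at gutter y = +92 mm, from x = 119 to 211 mm, top 50 mm above the deck.
- moisture_tin: Bystander: lidded aluminium tin, 59 mm in diameter, 38 mm high, beside the cradle on the cheek side. Origin: centre of its underside.
- open_tin: Bystander: open white tin, 56 mm in diameter, 36 mm high, near the upper end on the other side. Origin: centre of its underside.
- vernier_caliper: Bystander: steel caliper with a black display, 190 x 75 x 11 mm lying flat beside the cradle on the side away from the cheek. Origin: centre of its underside.
- porous_stone: Bystander: flat disc 62 mm in diameter, 10 mm thick, near the foot of the cradle on the cheek side. Origin: centre of its underside.
- sample_tube_1: Bystander: sample tube standing upright, 64 mm in diameter, 154 mm high, to the left. Origin: centre of its underside.
- sample_tube_2: Bystander: another such sample tube standing upright, to the left.
- slotted_weight_1: Bystander: slotted steel weight 50 mm in diameter, 20 mm high, at the back. Origin: centre of its underside.
Mind the look-alikes: they are no part of the job. Leave any turquoise look-alike of the sample_tube alone.

How it is judged:
By the outcome, as a careful person would: the job done as asked, in the order asked, and still so for the second after the job is handed in, with the robot touching nothing.
It also fails if it takes over 58 s, if anything falls off the work surface, if the arm or the gripper's body presses on something with over 40 N, if the wrist force passes 120 N, or if a joint passes its speed limit or range.

### The arm

A 6-joint arm with a two-finger parallel gripper is mounted at the origin on a cart in front of the work surface, level with it; the furniture and walls round the work are solid. World frame = base frame: x ahead of the robot, y to its left, z up, the work surface at z = 0. Lengths are in m, angles in rad, forces in N, time in s.
With the tool pointing down it reaches from about 0.375 to 0.925 m from the base axis. Payload 5.7 kg.
Tool frame: the origin (TCP) lies at the very end of the fingers, on their centre line; the grasp point (between the pads) lies 19 mm behind it (r.grip_depth is the z of the grasp point in the tool frame, in m); z points along the fingers, y is the line along which they close (so a half turn about z gives the same grasp; the last joint's range is limited). The gripper opens to 88 mm and grips with 3 to 60 N. Pads are 20 mm wide; open, the fingers measure 115 mm over their backs; the gripper's body (75 mm by 178 mm) begins 61 mm behind the grasp point.
Start: joints at [-1.223, 0.359, 1.51, -0, 1.272, -0.115], TCP at [0.268, -0.537, 0.223] pointing down, gripper open.
Joint ranges: [-2.97, 2.97], [-1.01, 2.36], [0.21, 2.38], [-0.96, 4.11], [0.2, 2.71], [-2.98, 2.98]. Speed limits (rad/s): [2.39, 2.39, 3.14, 3.14, 3.14, 3.14].

### API

Orientations are given as a unit quaternion [w, x, y, z].
In Python, from cell import r gives the robot as it stands. Calls block until the motion is done:
- r.goto(position, orientation): joint-space move of the TCP to a pose.
- r.movel(position, speed=0.15, rot=None, guard=None): straight line of the TCP; rot=None keeps the orientation; speed is the mean speed in m/s. With guard (N) it stops when the force on the tool has changed by that much, and returns True; else False.
- r.move_joints(angles): joint-space move.
- r.gripper_to(opening): opening from 0.0 (shut) to 1.0 (fully open); the grip force is fixed at half the most; returns when the fingers have stopped.
- r.wait(seconds).
- r.ik(position, orientation): joint angles nearest the present ones, or None.
- r.state(): the state.
- r.get_image(name): name is "side" or "top" or "wrist"; returns a dict with "pixels" (480x640x3 uint8, red, green, blue), "intrinsics" (3x3 intrinsics, pixels), "origin" and "orientation" of the camera in the world. Camera axes: x right, y up, looking along -z (the intrinsics and any distortion apply to the point x, -y, -z); pixel columns grow to the right and rows downward; lengths in m; the calibration is good to about 2 mm. A picture is of the moment at which its call begins. There is no depth.
A pose or a line that the arm cannot do raises r.PlanningError and nothing moves.
- r.finish_job(): hands the job in; it is judged then, once.
The state is a dict: "clock": time; "qpos": joint angles; "joint_velocities": joint speeds; "tau": joint torques, N m; "position": TCP position; "eef_rot": TCP orientation; "contact_force": force on the tool from outside, world axes, zero at the start; "ft_torque": the same for the moment, N m; "finger_gap": opening from 0.0 (shut) to 1.0 (fully open); "finger_force": force on a finger pad.
Only numpy, scipy, OpenCV 4.12 (cv2) and the standard library are available. Lean on these libraries where they do the work, as an engineer would, in place of code of your own. Each camera call takes 0.05 s, during which the arm holds its last target. There are 200 camera calls.

## Working session

There is one attempt and no reset: what is moved stays moved. The work goes in short steps, each a Python script; the robot and the scene stay as the last script left them, time stands still between calls to the robot, and variables do not carry over. Pictures are saved under pics/ and viewed, at most 10 in all, crops included, and the job is handed in when it is done.

```bash
ls; mkdir -p pics
python3 - <<'E'
from cell import r
import cv2,pickle
d={}
for n in("top","side"):
    im=r.get_image(n); d[n]=im
    cv2.imwrite(f"pics/{n}0.png",im["pixels"][:,:,::-1])
    print(n,im["intrinsics"],im["origin"],im["orientation"],[k for k in im])
pickle.dump(d,open("im0.pkl","wb"))
print(r.state()["clock"])
E
```

```text
pics
top [[466.8147065    0.         318.19188156]
 [  0.         466.8147065  246.27011867]
 [  0.           0.           1.        ]] [0.44372443 0.04849313 1.14589811] [-0.69747476 -0.03039031  0.03264845  0.71521988] ['pixels', 'intrinsics', 'origin', 'orientation']
side [[456.58584307   0.         321.35349299]
 [  0.         456.58584307 235.92758172]
 [  0.           0.           1.        ]] [ 0.44918474 -0.77090563  0.63632083] [ 0.87674082  0.47738322 -0.03441513 -0.04739629] ['pixels', 'intrinsics', 'origin', 'orientation']
0.1
```

View pics/top0.png

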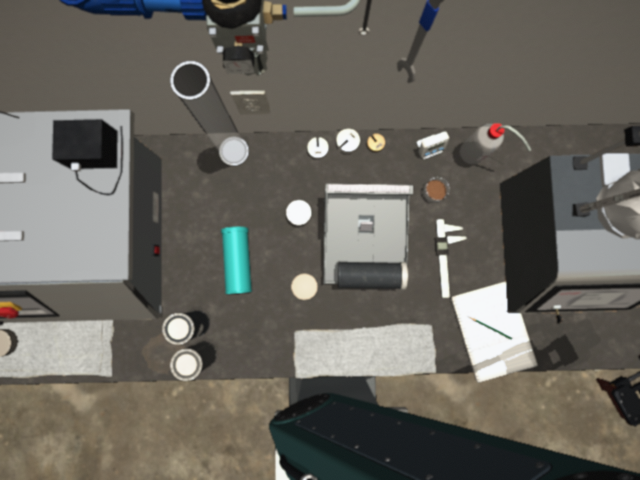

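View pics/side0.png

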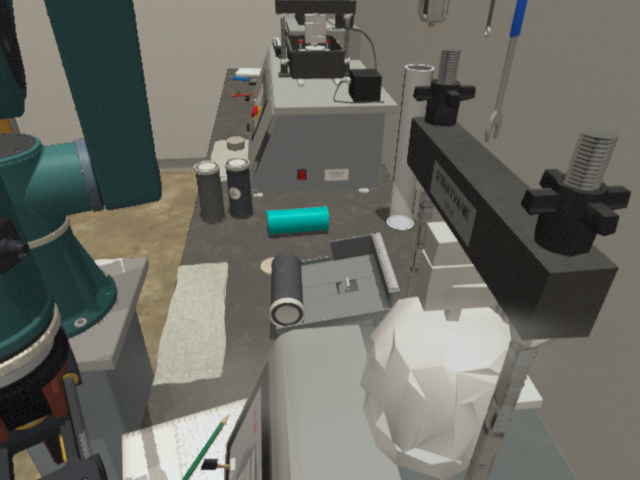

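Candidates for the tube (top view): the dark lying cylinder on the gutter at (372,275), the turquoise look-alike at (236,260), and upright dark tubes at (178,328) and (186,364). I choose the dark one at (372,275): it lies on the gutter and its pale lid rim is at (405,276). A close crop will check that.

Run:
```python
import cv2,pickle,numpy as np
d=pickle.load(open("im0.pkl","rb"))
c=d["top"]["pixels"][175:300,310:425,::-1]
cv2.imwrite("pics/crop0.png",cv2.resize(c,(552,600),interpolation=cv2.INTER_CUBIC))
```

```text
(no output)
```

View pics/crop0.png

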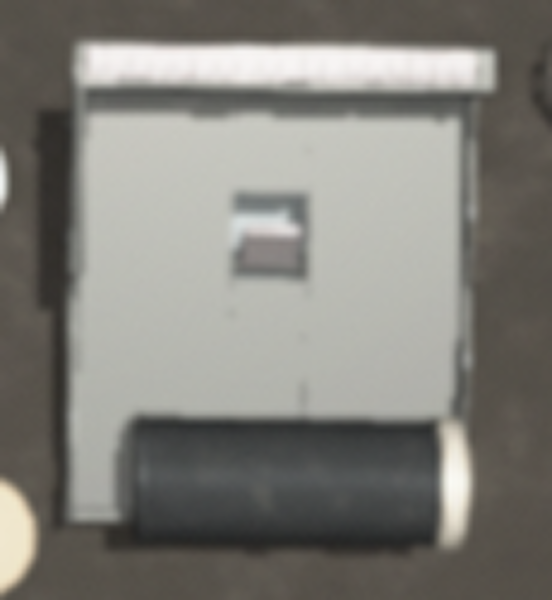

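The crop shows a dark tube with its pale lid rim on the right, at crop (455,483), lying across the gutter foot. The stop rule runs along the top, from crop (75,65) to (495,70), with the catch slot at (270,235). The uphill direction is image up (world +x) and the cheek is on the left (+y). Next I cast rays.

```bash
cat > h.py <<'E'
import numpy as np,cv2,pickle
from scipy.spatial.transform import Rotation as R
def q2R(q): return R.from_quat([q[1],q[2],q[3],q[0]]).as_matrix()
def ray(im,u,v):
    p=np.linalg.inv(im["intrinsics"])@[u,v,1.]; d=q2R(im["orientation"])@[p[0],-p[1],-p[2]]
    return np.array(im["origin"]),d
def onz(im,u,v,z):
    o,d=ray(im,u,v); return o+d*(z-o[2])/d[2]
def proj(im,P):
    c=q2R(im["orientation"]).T@(np.array(P)-im["origin"]); k=im["intrinsics"]@[c[0],-c[1],-c[2]]; return k[:2]/k[2]
E
python3 - <<'E'
from h import *
d=pickle.load(open("im0.pkl","rb")); im=d["top"]
f=lambda a,b,z:onz(im,310+(a+.5)/4.8-.5,175+(b+.5)/4.8-.5,z)
np.set_printoptions(precision=4,suppress=True)
s=np.sin(np.radians(10));c=np.cos(np.radians(10))
Z=lambda x,h:.034+x*s+h*c
for n,a,b,x,h in[("stopfrontL",80,90,.207,.05),("stopfrontR",495,92,.207,.05),("stopbackL",76,44,.227,.05),("stopbackR",495,48,.227,.05),
 ("toeL",68,522,0,.004),("slotTL",235,193,.15,0),("slotTR",308,193,.15,0),("slotBL",235,277,.11,0),("slotBR",308,277,.11,0),("tubeBase",132,483,.021,.0313),("tubeLid",471,485,.021,.0313),
 ("flangeTopL",78,150,.18,.012),("flangeTopR",472,200,.16,.012)]:
    print(n,f(a,b,Z(x,h)), "exp gutter-horizontal offset",x*c-h*s)
# tube edges in mask
p=im["pixels"].astype(int); m=(p.sum(2)<200)
E
```

```text
stopfrontL [0.6535 0.023  0.1192] exp gutter-horizontal offset 0.19517279599018053
stopfrontR [ 0.6478 -0.1698  0.1192] exp gutter-horizontal offset 0.19517279599018053
stopbackL [0.6745 0.0244 0.1227] exp gutter-horizontal offset 0.21486895105042472
stopbackR [ 0.6678 -0.17    0.1227] exp gutter-horizontal offset 0.21486895105042472
toeL [0.4543 0.0327 0.0379] exp gutter-horizontal offset -0.0006945927106677213
slotTL [ 0.6126 -0.0529  0.06  ] exp gutter-horizontal offset 0.1477211629518312
slotTR [ 0.6117 -0.0887  0.06  ] exp gutter-horizontal offset 0.1477211629518312
slotBL [ 0.572  -0.0522  0.0531] exp gutter-horizontal offset 0.10832885283134289
slotBR [ 0.5711 -0.088   0.0531] exp gutter-horizontal offset 0.10832885283134289
tubeBase [0.4719 0.0019 0.0685] exp gutter-horizontal offset 0.01524577485228145
tubeLid [ 0.4669 -0.1608  0.0685] exp gutter-horizontal offset 0.01524577485228145
flangeTopL [0.6328 0.0238 0.0771] exp gutter-horizontal offset 0.17518161741019428
flangeTopR [ 0.6042 -0.1661  0.0736] exp gutter-horizontal offset 0.15548546234995012
```

```bash
cat >> h.py <<'E'
yaw=np.radians(-1.85); O=np.array([.455,-.0665,.034])
G=R.from_euler('z',yaw).as_matrix()@R.from_euler('y',-np.radians(10)).as_matrix()
def W(x,y,h): return O+G@np.array([x,y,h])
def g(p): return G.T@(np.array(p)-O)
T=G@np.diag([1,-1,-1.])   # tool z into the deck, closing line along gutter y
def wxyz(M): q=R.from_matrix(M).as_quat(); return [q[3],*q[:3]]
np.set_printoptions(precision=4,suppress=True)
E
python3 - <<'E'
from h import *
from cell import r
s=r.state(); print(s["position"],s["eef_rot"],s["contact_force"])
Q=[wxyz(T),wxyz(T@np.diag([-1,-1,1.]))]
for q in Q: print(r.ik(W(-.035,-.010,.08),q),r.ik(W(.134,-.010,.02),q),r.ik(W(.168,-.115,.022),q))
r.movel([.268,-.30,.24],speed=.2)
print(r.state()["qpos"],r.state()["clock"])
E
```

```text
[ 0.2676 -0.5363  0.2219] [-0.0008  0.9733  0.2293 -0.0001] [-0.2597 -0.0373 -0.2031]
[-0.4102  0.1844  2.1675  0.109   0.63    1.1099] [-0.2829  0.4412  1.8351  0.0671  0.6972  1.2724] [-0.4452  0.49    1.708   0.0987  0.7859  1.0936]
[-0.4102  0.1844  2.1675  0.109   0.63   -2.0317] [-0.2829  0.4412  1.8351  0.0671  0.6972 -1.8692] [-0.4452  0.49    1.708   0.0987  0.7859 -2.048 ]
[-1.0145  0.0479  1.8767 -0.0002  1.2163  0.0939] 1.4333
```

Run:
```python
from h import *
from cell import r
import cv2
r.goto(W(-.035,-.010,.13),wxyz(T))
r.movel(W(-.035,-.010,.020),speed=.1)
print(g(r.state()["position"]),r.state()["contact_force"])
t=r.movel(W(-.005,-.010,.020),speed=.03,guard=1.0)
s=r.state();print(t,g(s["position"]),G.T@s["contact_force"],s["clock"])
cv2.imwrite("pics/s1.png",r.get_image("side")["pixels"][200:360,220:440,::-1].repeat(3,0).repeat(3,1))
```

```text
[-0.0347 -0.0102  0.0203] [-0.0969  0.6677  0.8283]
True [-0.0202 -0.0101  0.02  ] [-0.8898 -0.4908 -0.1373] 4.325
```

View pics/s1.png

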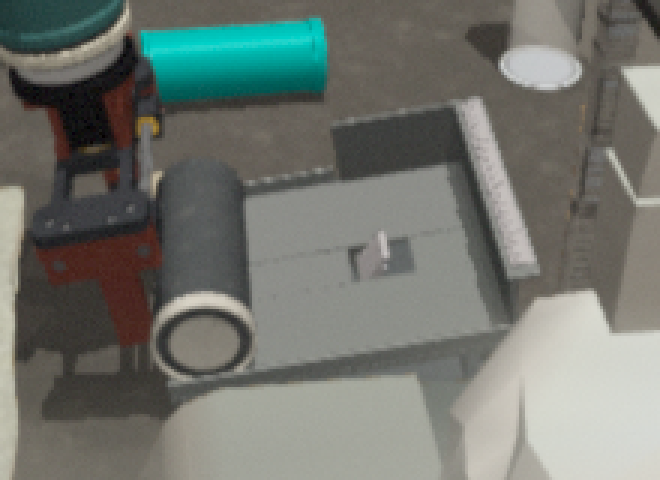

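The crop shows the fingertips behind the tube, in crop at (135,340) and (150,180), with the tube still on the toe lip. Contact came at gutter x = -20.2 mm against an expected -20.5, so the gutter frame holds. I push up now.

Run:
```python
from h import *
from cell import r
import cv2
def P(t=None):
    s=r.state();print(t,g(s["position"]),G.T@s["contact_force"],s["clock"])
P(r.movel(W(.085,-.010,.020),speed=.05,guard=6))
P(r.movel(W(.126,-.010,.020),speed=.03,guard=6))
P(r.movel(W(.142,-.010,.020),speed=.012,guard=4.5))
cv2.imwrite("pics/s2.png",r.get_image("side")["pixels"][200:360,220:440,::-1].repeat(3,0).repeat(3,1))
```

```text
False [ 0.0848 -0.0099  0.02  ] [-3.5584 -0.0798  1.938 ] 6.6583
False [ 0.1258 -0.01    0.02  ] [0.5885 1.2879 0.0589] 8.175
True [ 0.1326 -0.0097  0.0196] [ 0.2814 -1.0716 -0.288 ] 8.9333
```

View pics/s2.png

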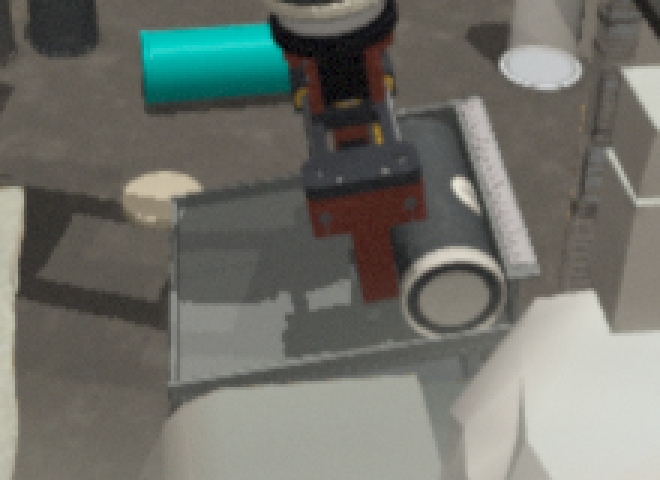

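The tube, in crop at (450,220), lies against the stop plate. The guard tripped at 132.6 mm where 134.2 was expected, and the force then fell off, so I press once more to make sure.

Run:
```python
from h import *
from cell import r
import cv2
def P(t=None):
    s=r.state();print(t,g(s["position"]),G.T@s["contact_force"],s["clock"])
for i in range(3): P(r.movel(W(.142,-.010,.020),speed=.012,guard=4.5))
cv2.imwrite("pics/t3.png",r.get_image("top")["pixels"][165:310,310:425,::-1].repeat(4,0).repeat(4,1))
```

```text
True [ 0.1326 -0.0092  0.0189] [ 0.1271 -1.1368  0.0762] 9.4333
True [ 0.1325 -0.0089  0.0184] [-0.9971  0.9063 -0.3413] 9.8667
True [ 0.1325 -0.0086  0.0181] [-1.1979 -0.1475 -0.1969] 10.3083
```

The arm is firmly blocked at the same place four times, so the tube is on the stop. I back off gently and let it roll onto the catch.

Run:
```python
from h import *
from cell import r
import cv2
def P(t=None):
    s=r.state();print(t,g(s["position"]),G.T@s["contact_force"],s["clock"])
P(r.movel(W(.112,-.010,.020),speed=.015))
r.movel(W(.085,-.010,.020),speed=.1)
r.movel(W(.085,-.010,.13),speed=.15)
r.gripper_to(0.0)
r.movel(W(.05,-.16,.13),speed=.2); P()
im=r.get_image("top"); pickle.dump(im,open("t4.pkl","wb"))
cv2.imwrite("pics/t4.png",im["pixels"][165:310,310:425,::-1].repeat(4,0).repeat(4,1))
# expected silhouette pixels of tube axis ends for the rest pose
for y in(.067,-.087): print(proj(im,W(.1677,y,.0313)))
for x in(.1677-.0313,.1677+.0313):print(proj(im,W(x,-.01,.0313)))
```

```text
False [ 0.1121 -0.01    0.02  ] [ 0.6931 -0.1752  0.2302] 11.8333
None [ 0.0498 -0.1593  0.1299] [ 0.2581 -1.0665  0.1738] 15.3917
[338.6594 211.1812]
[406.2425 211.6772]
[372.2183 225.1705]
[372.6918 197.6188]
```

View pics/t4.png

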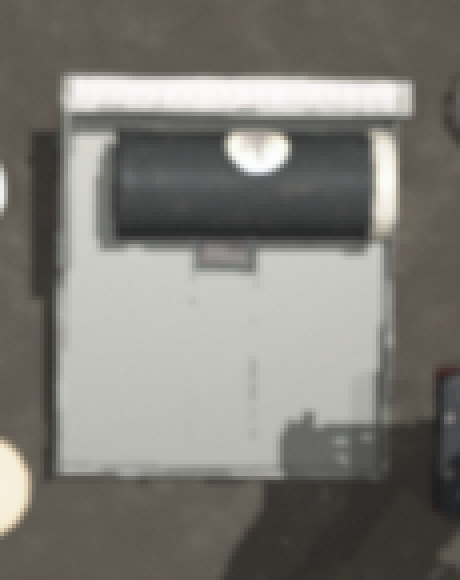

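The tube's downhill edge sits at crop row 240 (pixel row 225), where the rest pose predicts 225.2, and it has stayed there. The lid end is at crop (397,180), about y = -87 mm. Now I push the lid.

Run:
```python
from h import *
from cell import r
import cv2
def P(t=None):
    s=r.state();print(t,g(s["position"]),G.T@s["contact_force"],s["clock"])
X=.1665
r.movel(W(X,-.135,.13),speed=.15)
r.movel(W(X,-.125,.023),speed=.1);P()
t=r.movel(W(X,-.0655,.023),speed=.02,guard=5.5);P(t)
im=r.get_image("top"); pickle.dump(im,open("t5.pkl","wb"))
im2=r.get_image("side")
a=im["pixels"][165:310,310:425,::-1].repeat(3,0).repeat(3,1)
b=im2["pixels"][220:365,300:420,::-1].repeat(3,0).repeat(3,1)
cv2.imwrite("pics/t5.png",np.hstack([a,b]))
```

```text
None [ 0.1671 -0.1253  0.0236] [-0.3131  0.2733  0.3817] 17.6083
True [ 0.1665 -0.0694  0.0229] [ 0.3212 -1.9709  1.8347] 20.0917
```

View pics/t5.png

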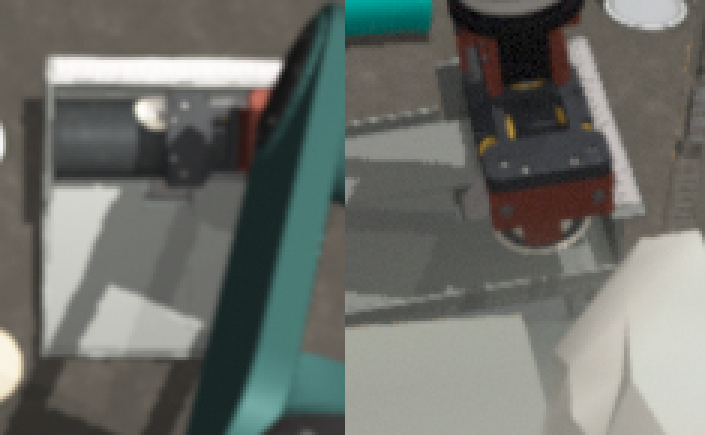

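The base, at left-panel (53,140), appears to be at the cheek. I repeat the guarded push to confirm it is blocked, then retreat along -y and look.

Run:
```python
from h import *
from cell import r
import cv2
def P(t=None):
    s=r.state();print(t,g(s["position"]),G.T@s["contact_force"],s["clock"])
X=.1665
for i in range(2): P(r.movel(W(X,-.058,.023),speed=.012,guard=5))
r.movel(W(X,-.085,.023),speed=.03)
r.movel(W(X,-.13,.023),speed=.1)
r.movel(W(X,-.135,.13),speed=.15)
r.movel(W(-.01,-.18,.14),speed=.2);P()
im=r.get_image("top"); pickle.dump(im,open("t6.pkl","wb"))
im2=r.get_image("side")
a=im["pixels"][165:310,310:425,::-1].repeat(3,0).repeat(3,1)
b=im2["pixels"][220:365,300:420,::-1].repeat(3,0).repeat(3,1)
cv2.imwrite("pics/t6.png",np.hstack([a,b]))
for y in(.092,-.062): print(proj(im,W(.1677,y,.0313)))
print(proj(im,W(.1677-.0313,.02,.0313)))
```

```text
True [ 0.1663 -0.0695  0.0226] [ 0.9452 -1.4104  1.2927] 20.5167
True [ 0.1663 -0.0696  0.0224] [-0.202  -1.5691  1.4539] 20.85
None [-0.0091 -0.1803  0.14  ] [ 0.3914  0.2982 -0.5545] 24.0333
[327.6854 211.1006]
[395.2731 211.5967]
[359.0851 225.0747]
```

View pics/t6.png

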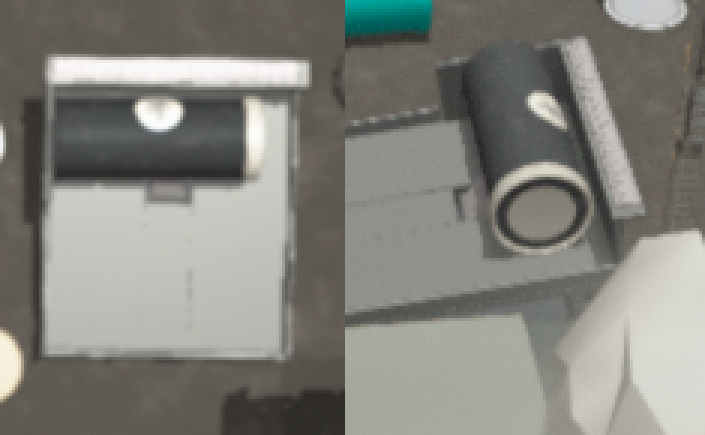

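The base edge is at pixel column 327.7, exactly as predicted. The downhill edge is at row 225.3, so the tube is on the catch, and the robot is clear of everything.

```bash
python3 -c "
from cell import r
print(r.finish_job())"
```

```text
the job is handed in; nothing more can be done
None
```

The job is handed in: I pushed the tube over the catch to the upper stop and let it roll back onto the raised catch, then slid it until its base met the datum cheek, about 24 s on the robot's clock, with no bystander touched as far as I could see.

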